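# Hang the measuring pails on the store's hook, larger one first

## Robot

A 6-joint arm with a two-finger parallel gripper is mounted at the origin on the work surface. World frame = base frame: x ahead of the robot, y to its left, z up, the work surface at z = 0. Lengths are in m, angles in rad, forces in N, time in s.
With the tool pointing down it reaches from about 0.35 to 0.85 m from the base axis. Payload 8.1 kg.
Tool frame: the origin (TCP) lies on the centre line of the jaws, within the pads' length; the fingertips stand 11 mm ahead of it and the grasp point (between the pads) lies 8 mm behind it (tip_reach is the z of the fingertips in the tool frame, in m); z points along the fingers, y is the direction in which the jaws open and shut (so a half turn about z gives the same grasp; the last joint's range is limited). The gripper opens to 93 mm and grips with 3 to 60 N. Pads are 15 mm wide; open, the fingers measure 128 mm over their backs; the gripper's body (75 mm by 188 mm) begins 65 mm behind the grasp point.
Start: joints at [-1.224, 0.13, 1.488, -0, 1.523, -0.085], TCP at [0.251, -0.545, 0.206] pointing down, gripper open.
Joint ranges: [-2.96, 2.96], [-0.89, 2.26], [0.02, 2.5], [-1.34, 4.48], [0, 2.73], [-2.66, 2.66]. Speed limits (rad/s): [2.39, 2.39, 2.79, 3.14, 3.14, 3.14].

## Interface

Orientations are given as a rotation vector (axis times angle).
In Python, from plant import read_state, read_camera, camera_params, close_job, silhouettes, tip_of, tip_reach gives the robot as it stands.
- The arm moves only by the shell command python3 -m creep 'ROWS' [FORCE]. ROWS is JSON, a list of rows, each a list of 5 numbers: the shift along the tool's x, y, z in m, then the turn about the tool's z in rad, then the closure in counts, from 0 (fully open) to 255 (shut). In form: [[dx, dy, dz, twist, gripper], ...]. A call has 1 to 12 rows; each row shifts and turns the commanded pose from where the row before left it, along the tool's axes as they then stand; what a row does not reach is not made up. A row lasts 1/12 s, in which the tool goes at most 41.7 mm and 7.16 degrees, less where a joint would pass 70% of its speed; a pose out of reach is approached as far as the arm can. A call is refused whole if a number of a shift passes 0.0417 or a number of a turn 0.125, either way. A call with a gripper value outside its range is refused whole. The fingers move at their own pace and stop on an object; FORCE is the grip in N (left out, the last holds). Time passes only in rows, so rows that do not move let the fingers close. It gives the time, the measured TCP pose, the force and the opening at its end, in the units of the state.
- read_state(): the state, without advancing time (a new reading comes with each control period).
- read_camera(name): name is "side" or "top" or "wrist"; returns the picture (384x512x3 uint8, red, green, blue); there is no depth.
- camera_params(name): a dict with "fov_y" (degrees; the focal length in pixels is half the picture's height over the tangent of half this angle, whatever the lens; pixels are square), "cx", "cy" (the principal point, pixels), "position" and "rotation" of the camera in the world. Camera axes: x right, y down, z forward; pixel columns grow to the right and rows downward; lengths in m; the calibration is good to about 2 mm. A picture is of the moment at which its call begins: read the wrist's pose just before it. camera_params takes no time and is no camera call; for the wrist camera it gives the pose at the moment of the call.
- close_job(): hands the job in, once; it reports no verdict.
Trained networks look in the newest picture that a camera, given by its name, has taken for a name from the list of things; names that differ only in an ending like _2 or _b are one class to them, and where a whole thing is asked for, a point or a joint stands for the part that bears it (a point fixed in the world has none). Each returns a list of dicts, best first, with "confidence" (0 to 1); they miss things now and then, are a little off and sometimes report something else, mostly with a low value. They report only what shows in the picture. A call takes as long as a camera call. They do not tell look-alikes from the thing itself.
- silhouettes(camera, query): "region" (384x512 bool, what is visible of it) and "pixel" ([column, row] in pixels, amid what is visible of it).
- tip_of(camera, query): "pixel" ([column, row] in pixels: a listed point, or the origin of a listed thing).
The state is a dict: "t": time; "q": joint angles; "dq": joint speeds; "joint_torque": joint torques, N m; "tool_pos": TCP position; "orientation": TCP orientation; "force": force on the tool from outside, world axes, zero at the start; "wrist_torque": the same for the moment, N m; "opening": finger opening in m.
Only numpy, scipy, OpenCV 4.12 (cv2) and the standard library are available. Lean on these libraries where they do the work, as an engineer would, in place of code of your own. Each camera call takes 0.05 s, during which the arm holds its last target.

## Task

In the dry-goods store, hang the two steel measuring pails that have upright bail handles on the hook stand, each by its bail over the hook's arm. Hang the larger pail first, on the back half of the arm next to the post, then the smaller one in front of it towards the tip, and leave both hanging freely.

Things in the scene. Friction and masses are not known exactly. Their poses are not given: they have to be found in the camera images.
- hook: Fixed dark-steel stand: post 16 mm thick, 256 mm high, foot 110 x 150 x 14 mm. Origin on the table under the post's centre, z up. A level round arm, 10 mm thick, centre line 250 mm up, runs along its own -x (towards the robot) to x = -210 mm, then turns up. Good places for the grip blocks: larger 65, smaller 165 mm in front of the post's centre; hanging, the block's centre is 278 mm up.
- hook_tip (a point): Top of the arm's upturned free end, at x = -225 mm from the post's centre and 281 mm above the table; axes as the stand's. A pail is brought on from in front of it, the arm passing through the bail, its apex above the tip.
- large_grip (a point): Larger open steel pail, rim 90 mm wide, 85 mm high, about 260 g. Its rigid upright 6 mm wire bail is 94 mm wide (y) up to 30 mm below its apex, then slopes to the apex 160 mm above the underside. On it a black grip block: 12 (x) x 30 (y) x 40 mm tall. Point: block's centre, 180 mm above the underside, 20 above the apex. z up, x through the bail; same turned by 180 degrees. The equal tin without a bail is not meant.
- small_grip (a point): Smaller open steel pail, rim 56 mm wide, 55 mm high, about 130 g. Its rigid upright 6 mm wire bail is 60 mm wide (y) up to 30 mm below its apex, then slopes to the apex 125 mm above the underside. On it a black grip block: 12 (x) x 30 (y) x 40 mm tall. Point: block's centre, 145 mm above the underside, 20 above the apex. z up, x through the bail; same turned by 180 degrees. 
Things that resemble listed ones, but are neither listed nor needed, are in the scene too. Leave any yellow look-alike of the part that bears small_grip alone.

How it is judged:
By the outcome, as a careful person would: the job done as asked, in the order asked, and still so for the second after the job is handed in, with the robot touching nothing.
It also fails if it takes over 70 s, if anything falls off the work surface, if the arm or the gripper's body presses on something with over 40 N, if the wrist force passes 120 N, or if a joint passes its speed limit or range.

## Working session

There is one attempt and no reset: what is moved stays moved. The work goes in short steps, Python scripts to look and compute and a shell command to move; the robot and the scene stay as the last step left them, time stands still between calls to the robot, and variables do not carry over. Pictures are saved under pics/ and viewed, and the job is handed in when it is done.

```bash
mkdir -p pics; ls; cat > h.py <<'E'
import numpy as np, cv2
from scipy.spatial.transform import Rotation as R
from plant import *
def save(name,fn):
    im=read_camera(name); cv2.imwrite('pics/'+fn,im[:,:,::-1]); return im
def ray(p,px):
    f=192/np.tan(np.radians(p['fov_y'])/2)
    Rm=np.array(p['rotation']); 
    if Rm.shape!=(3,3): Rm=R.from_rotvec(Rm).as_matrix()
    d=Rm@np.array([(px[0]-p['cx'])/f,(px[1]-p['cy'])/f,1]); return np.array(p['position']),d/np.linalg.norm(d)
def proj(p,X):
    f=192/np.tan(np.radians(p['fov_y'])/2); Rm=np.array(p['rotation'])
    if Rm.shape!=(3,3): Rm=R.from_rotvec(Rm).as_matrix()
    c=Rm.T@(np.array(X)-np.array(p['position'])); return np.array([p['cx']+f*c[0]/c[2],p['cy']+f*c[1]/c[2]])
def atz(p,px,z):
    o,d=ray(p,px); return o+d*(z-o[2])/d[2]
def tri(*prs):
    A=0;b=0
    for p,px in prs:
        o,d=ray(p,px); M=np.eye(3)-np.outer(d,d); A=A+M; b=b+M@o
    X=np.linalg.solve(A,b); return X,[proj(p,X)-np.array(px) for p,px in prs]
E
python3 - <<'E'
from h import *
for c in ['side','top','wrist']:
    save(c,c+'0.png'); print(c,camera_params(c))
    for q in ['hook_tip','large_grip','small_grip','hook']:
        print(q,[(np.round(d['pixel'],1),round(d['confidence'],2)) for d in tip_of(c,q)])
print(read_state())
E
```

```text
pics
side {'fov_y': 44.859064159436286, 'cx': 248.53629630039939, 'cy': 196.29504336697474, 'position': array([ 0.49470758, -0.8685855 ,  0.74805137]), 'rotation': array([-2.13814563,  0.17074961, -0.08255953])}
hook_tip [(array([184.7, 170.1]), 0.7)]
large_grip [(array([195.5, 318.5]), 0.72)]
small_grip [(array([175.5, 154.3]), 0.97), (array([206.3, 169.8]), 0.7)]
hook [(array([287. , 260.4]), 0.72)]
top {'fov_y': 52.65155266224738, 'cx': 253.12625901346632, 'cy': 191.56155562397367, 'position': array([0.40951664, 0.02036422, 1.16104489]), 'rotation': array([-2.10422879,  2.13230641, -0.20706776])}
hook_tip [(array([279. , 229.8]), 0.87)]
large_grip [(array([396.1, 238.5]), 0.82)]
small_grip [(array([149. , 244.7]), 0.89), (array([184.6, 217.7]), 0.74)]
hook [(array([269.3, 166.4]), 0.62)]
wrist {'fov_y': 68.44437116248201, 'cx': 255.97654287223622, 'cy': 191.64093189130776, 'position': array([ 0.32274183, -0.51178741,  0.38428763]), 'rotation': array([ 2.43524114, -1.56003527, -0.22568101])}
hook_tip []
large_grip []
small_grip []
hook []
{'t': 0.75, 'q': array([-1.22437451e+00,  1.30339573e-01,  1.48821040e+00, -1.84685016e-05,
        1.52299303e+00, -8.53988945e-02]), 'dq': array([ 1.14008976e-04,  3.04592663e-04, -2.83197572e-05,  4.17444164e-04,
        1.81945295e-03, -1.44930203e-03]), 'joint_torque': array([-2.16570479e-03, -5.59662902e+01, -4.91988695e+01,  7.65999779e-02,
        2.26568501e-02, -1.81813971e-05]), 'tool_pos': array([ 0.25113214, -0.54492419,  0.20606562]), 'orientation': array([ 3.06859970e+00,  6.73034854e-01, -1.85817824e-05]), 'force': array([ 0.17091009, -0.41838633,  0.04573515]), 'wrist_torque': array([-0.0007071 ,  0.006708  ,  0.00387246]), 'opening': 0.0927745208047497}
```

View pics/side0.png

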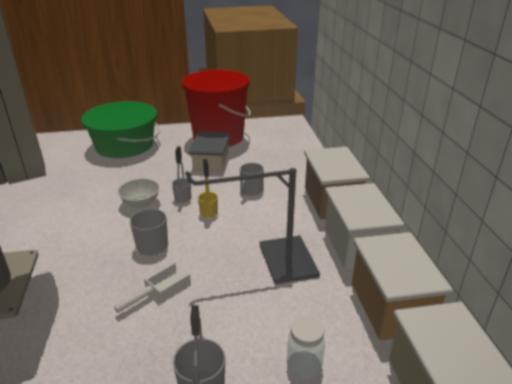

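View pics/top0.png

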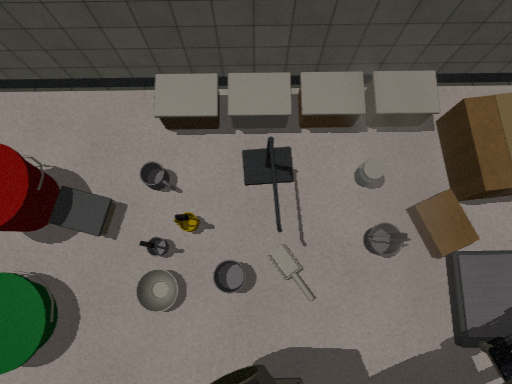

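```bash
python3 - <<'E'
from h import *
s=camera_params('side');t=camera_params('top')
for n,a,b in [('tip',(184.7,170.1),(279,229.8)),('large',(195.5,318.5),(396.1,238.5)),('sm1',(175.5,154.3),(149,244.7)),('sm2',(206.3,169.8),(184.6,217.7)),('hook',(287,260.4),(269.3,166.4))]:
    X,e=tri((s,a),(t,b)); print(n,X.round(4),np.round(e,1).tolist())
X=tri((s,(175.5,154.3)),(t,(184.6,217.7)));print('x',X)
E
```

```text
tip [ 0.4924 -0.0376  0.2831] [[1.0, -0.2], [0.1, 0.9]]
large [ 0.4829 -0.339   0.1775] [[-2.5, 0.5], [-0.2, -1.6]]
sm1 [0.4704 0.2903 0.1517] [[1.0, -0.2], [0.1, 1.1]]
sm2 [0.5442 0.2014 0.1445] [[-0.4, 0.1], [-0.0, -0.4]]
hook [ 0.7153 -0.031   0.0071] [[0.4, -0.1], [-0.0, 0.3]]
x (array([0.50190623, 0.18532591, 0.21176377]), [array([12.5391705, -3.2569549]), array([ 1.36378973, 13.12914183])])
```

```bash
python3 - <<'E'
import cv2,numpy as np
a=cv2.imread('pics/top0.png');s=cv2.imread('pics/side0.png')
c=lambda im,x,y,r=32:cv2.resize(im[y-r:y+r,x-r:x+r],(390,290) if 0 else (290,290),interpolation=cv2.INTER_CUBIC)
o=np.vstack([np.hstack([c(a,388,238),c(a,158,240)]),np.hstack([c(s,200,340,44),c(s,190,180)])])
cv2.imwrite('pics/crop0.png',o)
E
```

```text
(no output)
```

View pics/crop0.png

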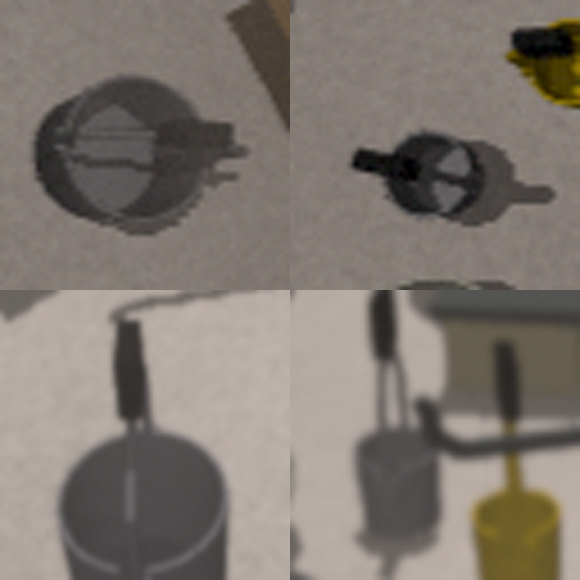

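```bash
cat >> h.py <<'E'
def goto(X,yaw=None):
    s=read_state(); Rm=R.from_rotvec(s['orientation']).as_matrix()
    d=Rm.T@(np.array(X)-s['tool_pos']); cy=np.degrees(np.arctan2(Rm[1,0],Rm[0,0]))
    n=int(np.ceil(np.linalg.norm(d)/.0417+.001))
    print('t',round(s['t'],2),'tcp',s['tool_pos'].round(4),'yaw',cy.round(2),'open',round(s['opening'],4),'F',np.round(s['force'],1),'tilt',Rm[:,2].round(4))
    print('tool delta',d.round(4),'rows',n,'each',(d/n).round(4))
    if yaw is not None:
        tw=-(yaw-cy); tw=(tw+90)%180-90; print('twist(rad, mod pi)',np.radians(tw).round(4),'deg',tw.round(2))
E
python3 - <<'E'
from h import *
goto([0.43,-0.37,0.30])
p=camera_params('wrist');print(ray(p,(256,192)))
E
```

```text
t 0.75 tcp [ 0.2511 -0.5449  0.2061] yaw 24.74 open 0.0928 F [ 0.2 -0.4  0. ] tilt [-0.e+00 -1.e-04 -1.e+00]
tool delta [ 0.2357 -0.084  -0.0939] rows 7 each [ 0.0337 -0.012  -0.0134]
(array([ 0.32274367, -0.51179243,  0.38431782]), array([-0.25800375, -0.11830047, -0.95887385]))
```

```bash
python3 -m creep '[[0.0,0,-0.035,0,0],[0.034,-0.012,-0.01,0,0],[0.034,-0.012,-0.01,0,0],[0.034,-0.012,-0.01,0,0],[0.034,-0.012,-0.01,0,0],[0.034,-0.012,-0.01,0,0],[0.034,-0.012,-0.01,0,0],[0.03,-0.012,0,0,0],[0,0,0,0,0],[0,0,0,0,0]]'
python3 - <<'E'
from h import *
save('wrist','w1.png');p=camera_params('wrist');np.save('w1p.npy',p,allow_pickle=True)
for q in ['large_grip']:
    for d in tip_of('wrist',q):print(d['pixel'],d['confidence'],atz(p,d['pixel'],.18))
goto([0.43,-0.37,0.30])
E
```

```text
t: 1.58
tool_pos: [0.4297, -0.3695, 0.3013]
orientation: [3.067, 0.678, 0.0]
force: [-1.0, 0.5, -0.3]
opening: 0.0925
[259.5, 128.5] 0.79 [ 0.48361659 -0.34869403  0.18      ]
t 1.68 tcp [ 0.4281 -0.371   0.3008] yaw 24.75 open 0.0934 F [ 0.4 -0.5 -0.4] tilt [-6.e-04 -0.e+00 -1.e+00]
tool delta [ 0.0021 -0.0001  0.0008] rows 1 each [ 0.0021 -0.0001  0.0008]
```

View pics/w1.png

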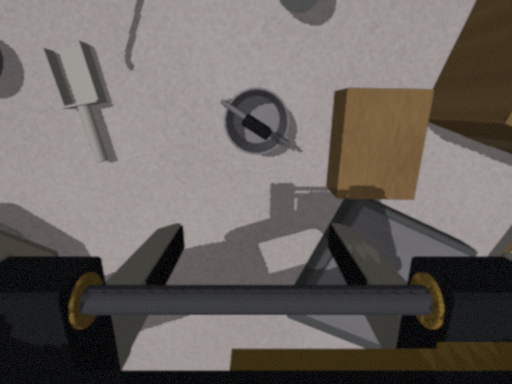

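```bash
python3 - <<'E'
import cv2
a=cv2.imread('pics/w1.png');cv2.imwrite('pics/w1c.png',cv2.resize(a[80:170,205:315],(770,590),interpolation=cv2.INTER_CUBIC)) if 0 else cv2.imwrite('pics/w1c.png',cv2.resize(a[80:160,205:305],(700,560),interpolation=cv2.INTER_CUBIC))
E
```

```text
(no output)
```

View pics/w1c.png

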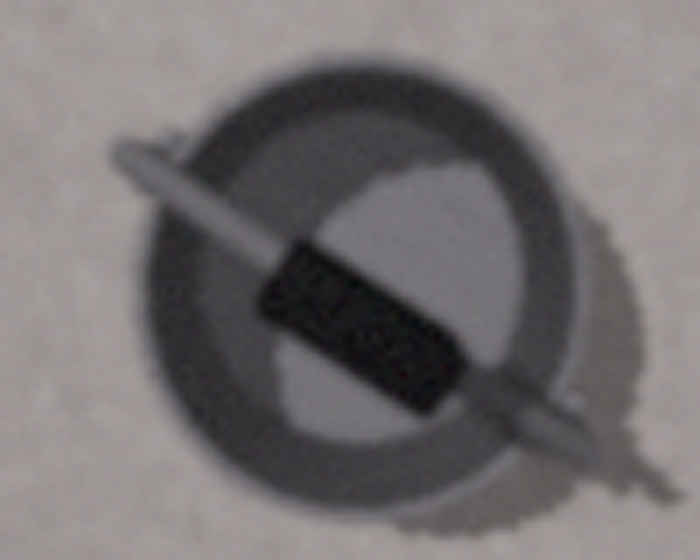

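```bash
python3 - <<'E'
from h import *
p=np.load('w1p.npy',allow_pickle=True).item()
a=atz(p,(222.9,102.1),.13);b=atz(p,(289.3,142.9),.13);print(a,b,np.linalg.norm(a-b),(a+b)/2)
d=a-b;y=np.degrees(np.arctan2(d[1],d[0]));print('y axis',y,'x yaw',y-90)
c=atz(p,(256.7,126.7),.19);print(c)
# block long edges: top edge (300,240)-(465,355), bottom (262,305)-(430,415)
for u,v in [((300,240),(462,350)),((262,305),(430,415))]:
    a=atz(p,(205+u[0]/7,80+u[1]/7),.195);b=atz(p,(205+v[0]/7,80+v[1]/7),.195);d=a-b;print(np.linalg.norm(d),np.degrees(np.arctan2(d[1],d[0])),(a+b)/2)
g=[.483,-.347]
goto([*g,.30],y); print(read_state()['q'])
E
```

```text
[ 0.49031499 -0.29857703  0.13      ] [ 0.48050173 -0.39113473  0.13      ] 0.09307646420646319 [ 0.48540836 -0.34485588  0.13      ]
y axis 83.94792937294665 x yaw -6.052070627053354
[ 0.48459605 -0.34501951  0.19      ]
0.027179124826862047 81.43778834021693 [ 0.48992373 -0.3455795   0.195     ]
0.028148595400677406 82.06707826773219 [ 0.4797749  -0.34486917  0.195     ]
t 1.68 tcp [ 0.4281 -0.371   0.3008] yaw 24.75 open 0.0934 F [ 0.4 -0.5 -0.4] tilt [-6.e-04 -0.e+00 -1.e+00]
tool delta [0.0599 0.0012 0.0007] rows 2 each [0.0299 0.0006 0.0004]
twist(rad, mod pi) -1.0332 deg -59.2
[-8.04204949e-01  2.03416885e-02  1.43293137e+00 -4.61050316e-04
  1.68872632e+00  3.34547307e-01]
```

```bash
python3 - <<'E'
from h import *
goto([.485,-.345,.30],-7)
E
python3 -m creep '[[0.032,0,0,0,0],[0.031,0,0,0,0],[0,0,0,0.11,0],[0,0,0,0.11,0],[0,0,0,0.11,0],[0,0,0,0.11,0],[0,0,0,0.114,0],[0,0,0,0,0],[0,0,0,0,0]]'
python3 - <<'E'
from h import *
save('wrist','w2.png')
goto([.485,-.345,.178],-7)
E
```

```text
t 1.68 tcp [ 0.4281 -0.371   0.3008] yaw 24.75 open 0.0934 F [ 0.4 -0.5 -0.4] tilt [-6.e-04 -0.e+00 -1.e+00]
tool delta [0.0625 0.0003 0.0007] rows 2 each [0.0313 0.0001 0.0004]
twist(rad, mod pi) 0.5542 deg 31.75
t: 2.43
tool_pos: [0.4848, -0.3454, 0.3007]
orientation: [-3.136, 0.189, 0.001]
force: [1.2, 0.9, 0.6]
opening: 0.093
t 2.48 tcp [ 0.485  -0.3453  0.3008] yaw -6.86 open 0.0929 F [-0.   0.3 -0.1] tilt [-4.e-04  1.e-04 -1.e+00]
tool delta [ 1.000e-04 -2.000e-04  1.228e-01] rows 3 each [ 0.     -0.0001  0.0409]
twist(rad, mod pi) 0.0025 deg 0.14
```

View pics/w2.png

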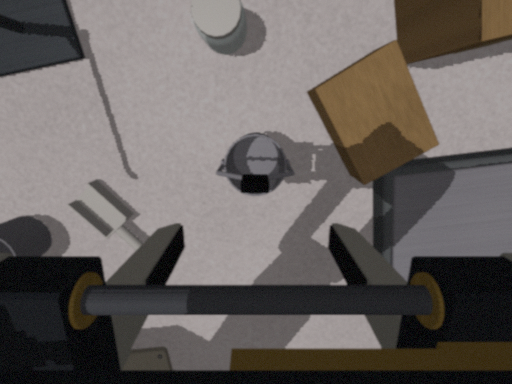

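```bash
python3 - <<'E'
from h import *
p=camera_params('wrist');print(atz(p,(255,183),.188),proj(p,(.485,-.345,.2)))
E
python3 -m creep '[[0,0,0.03,0,0],[0,0,0.03,0,0],[0,0,0.03,0,0],[0,0,0.025,0,0],[0,0,0.008,0,0],[0,0,0,0,0],[0,0,0,0,0]]'
python3 - <<'E'
from h import *
save('wrist','w3.png')
goto([.485,-.345,.178],-7)
E
```

```text
[ 0.48765938 -0.34411242  0.188     ] [256.12424389 188.35521519]
t: 3.07
tool_pos: [0.4857, -0.3447, 0.1789]
orientation: [3.136, -0.19, 0.0]
force: [0.2, 0.7, -0.0]
opening: 0.0929
t 3.12 tcp [ 0.4864 -0.3452  0.1801] yaw -6.95 open 0.093 F [ 0.   0.1 -0.6] tilt [ 0.0019 -0.0016 -1.    ]
tool delta [-0.0014  0.      0.0021] rows 1 each [-0.0014  0.      0.0021]
twist(rad, mod pi) 0.0008 deg 0.05
```

View pics/w3.png

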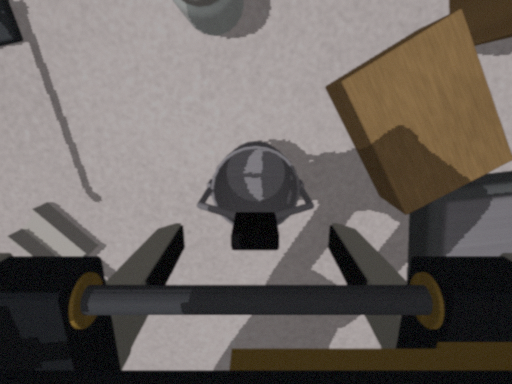

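```bash
python3 - <<'E'
from h import *
p=camera_params('wrist')
print(atz(p,(255,250),.2),atz(p,(255,213),.16))
X=np.array([.4864,-.3452,0]);u=np.array([np.cos(.121),-np.sin(.121),0])
for z,s in [(.2,-.006),(.2,.006),(.16,.006)]: print(proj(p,X+u*s+[0,0,z]))
E
```

```text
[ 0.48073689 -0.34354223  0.2       ] [ 0.49016683 -0.34460768  0.16      ]
[256.54473726 250.25591614]
[256.53679996 232.55493329]
[256.38956948 210.06862284]
```

```bash
python3 -m creep '[[0,0,0,0,255],[0,0,0,0,255],[0,0,0,0,255],[0,0,0,0,255],[0,0,0,0,255],[0,0,0,0,255],[0,0,0,0,255],[0,0,0,0,255]]' 45; python3 -m creep '[[0,0,-0.02,0,255],[0,0,-0.03,0,255],[0,0,-0.03,0,255],[0,0,0,0,255],[0,0,0,0,255]]'
python3 - <<'E'
from h import *
save('wrist','w4.png');save('side','s4.png')
goto([.4,-.04,.32],1.7)
E
```

```text
t: 3.78
tool_pos: [0.4857, -0.3443, 0.178]
orientation: [-3.136, 0.192, 0.0]
force: [-0.7, -0.5, 0.1]
opening: 0.0445
t: 4.2
tool_pos: [0.4868, -0.3453, 0.2609]
orientation: [3.133, -0.192, 0.006]
force: [0.1, -1.1, -1.3]
opening: 0.0111
t 4.3 tcp [ 0.4855 -0.3442  0.2572] yaw -7.0 open 0.0034 F [-0.5  0.2  0.2] tilt [-6.e-04  6.e-04 -1.e+00]
tool delta [-0.122  -0.2915 -0.0625] rows 8 each [-0.0152 -0.0364 -0.0078]
twist(rad, mod pi) -0.1518 deg -8.7
```

View pics/w4.png

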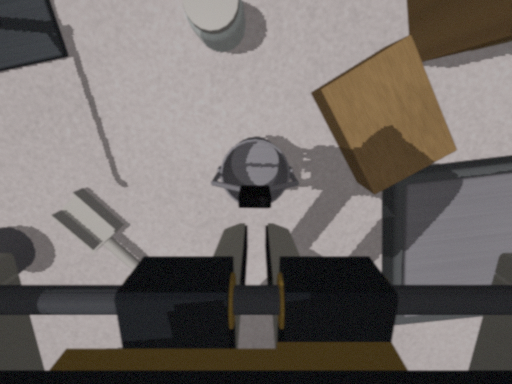

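View pics/s4.png

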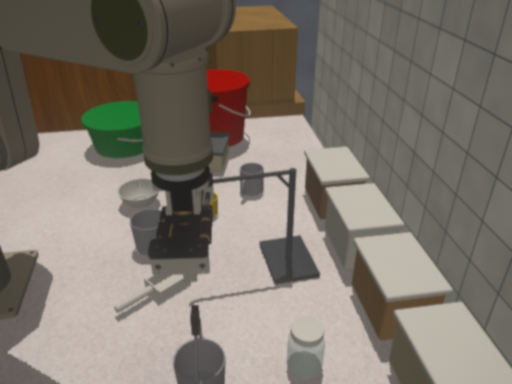

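```bash
python3 -m creep '[[0,0,0,0,80],[0,0,0,0,80],[0,0,0,0,80],[0,0,0,0,80],[0,0,0,0,80],[0,0,0,0,80],[0,0,0,0,80],[0,0,0,0,80],[0,0,0,0,80],[0,0,0,0,80],[0,0,0,0,80],[0,0,0,0,80]]'; python3 - <<'E'
from h import *
p=camera_params('wrist');save('wrist','w5.png')
X=np.array([.4864,-.3452,0]);u=np.array([np.cos(.121),-np.sin(.121),0])
for z,s in [(.2,-.006),(.2,.006),(.16,.006)]: print(proj(p,X+u*s+[0,0,z]))
goto([.4862,-.345,.178],-7)
E
```

```text
t: 5.3
tool_pos: [0.4857, -0.3444, 0.2581]
orientation: [3.136, -0.192, 0.0]
force: [-0.3, -0.7, 0.0]
opening: 0.0639
[257.2306529  207.15470845]
[257.22363539 194.21612928]
[257.07698077 182.67931847]
t 5.35 tcp [ 0.4857 -0.3444  0.2581] yaw -7.0 open 0.0636 F [1.6 0.5 0.6] tilt [ 0. -0. -1.]
tool delta [0.0006 0.0006 0.0801] rows 2 each [0.0003 0.0003 0.04  ]
twist(rad, mod pi) -0.0 deg -0.0
```

View pics/w5.png

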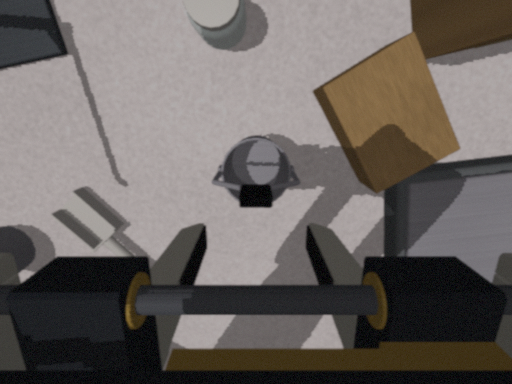

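Block spans (240–272, 184–207), where predicted; the pail is undisturbed. Descend and close, waiting longer this time.

```bash
python3 -m creep '[[0,0,0.03,0,80],[0,0,0.03,0,80],[0,0,0.02,0,80],[0,0,0,0,255],[0,0,0,0,255],[0,0,0,0,255],[0,0,0,0,255],[0,0,0,0,255],[0,0,0,0,255],[0,0,0,0,255],[0,0,0,0,255],[0,0,0,0,255]]' 45; python3 -m creep '[[0,0,0,0,255],[0,0,0,0,255],[0,0,0,0,255]]'
```

```text
t: 6.35
tool_pos: [0.4866, -0.3448, 0.1798]
orientation: [3.134, -0.192, 0.004]
force: [0.2, 0.5, 5.1]
opening: 0.0292
t: 6.6
tool_pos: [0.4866, -0.3448, 0.1798]
orientation: [3.134, -0.192, 0.004]
force: [-0.3, 1.3, 6.2]
opening: 0.0288
```

```bash
python3 -m creep '[[0,0,-0.015,0,255],[0,0,-0.025,0,255],[0,0,-0.03,0,255],[0,0,-0.03,0,255],[0,0,-0.03,0,255],[0,0,-0.01,0,255],[0,0,0,0,255],[0,0,0,0,255]]'
python3 - <<'E'
from h import *
save('wrist','w6.png');save('side','s6.png')
goto([.40,-.0403,.32],1.7)
E
```

```text
t: 7.27
tool_pos: [0.4857, -0.3443, 0.317]
orientation: [-3.135, 0.192, 0.001]
force: [0.3, -0.6, -3.9]
opening: 0.0289
t 7.37 tcp [ 0.4849 -0.3437  0.3148] yaw -7.0 open 0.0293 F [-0.3 -0.3 -3.4] tilt [-0.0035  0.0029 -1.    ]
tool delta [-0.1213 -0.2908 -0.004 ] rows 8 each [-0.0152 -0.0363 -0.0005]
twist(rad, mod pi) -0.1519 deg -8.7
```

View pics/w6.png

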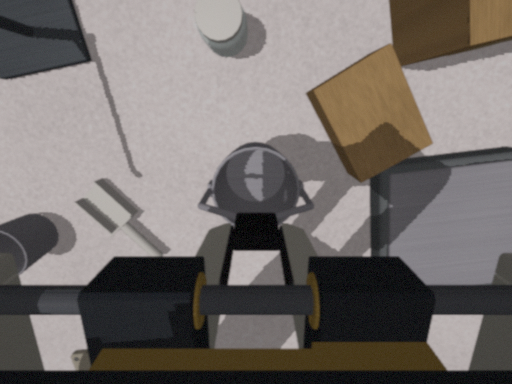

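View pics/s6.png

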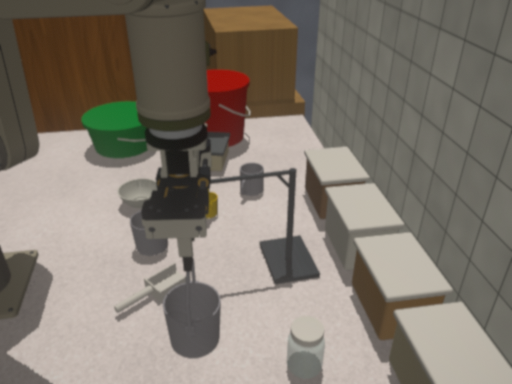

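```bash
python3 - <<'E'
from h import *
im=cv2.imread('pics/top0.png').astype(int).sum(2)
p=camera_params('top');P=[]
for r in range(190,225):
    row=im[r,262:290]; bg=np.median(row); w=np.clip(bg-40-row,0,None)
    if w.sum()>0:
        c=(w*np.arange(262,290)).sum()/w.sum(); P.append(atz(p,(c,r),.25)[:2])
P=np.array(P);k=np.polyfit(P[:,0],P[:,1],1);res=P[:,1]-np.polyval(k,P[:,0]);print(len(P),k,np.degrees(np.arctan(k[0])),res.std(),P[0],P[-1])
for x in(.4924,.55,.65,.7153):print(x,np.polyval(k,x))
s=cv2.imread('pics/top0.png');cv2.imwrite('pics/arm.png',cv2.resize(s[130:245,225:325],(690,590) ,interpolation=cv2.INTER_CUBIC))
E
```

```text
35 [ 0.06471321 -0.07127736] 3.702631011364765 0.00017546146044852628 [ 0.59312168 -0.03276039] [ 0.51137847 -0.03829784]
0.4924 -0.03941257264382607
0.55 -0.03568509168159682
0.65 -0.02921377056661549
0.7153 -0.024987997878532675
```

View pics/arm.png

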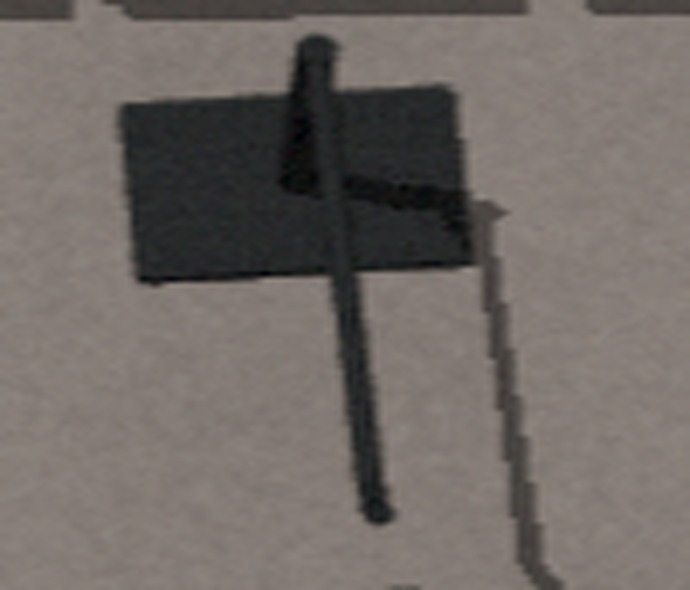

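```bash
python3 - <<'E'
from h import *
p=camera_params('top');a=atz(p,(270.9,139.4),.254);b=atz(p,(279.6,230.5),.279);print(a,b,np.linalg.norm((a-b)[:2]),np.degrees(np.arctan2(a[1]-b[1],a[0]-b[0])))
q=[(225+x/6.9,130+y/5.13) for x,y in((122,105),(452,88),(475,265),(140,281))]
print([atz(p,u,.014)[:2].round(4) for u in q], np.mean([atz(p,u,.014) for u in q],0))
E
```

```text
[ 0.71879426 -0.02537705  0.254     ] [ 0.49329082 -0.03911744  0.279     ] 0.22592166379716572 3.4868407370876704
[array([0.7661, 0.0501]), array([ 0.7748, -0.0974]), array([ 0.6657, -0.104 ]), array([0.658 , 0.0431])] [ 0.71615294 -0.02702402  0.014     ]
```

```bash
python3 - <<'E'
from h import *
goto([.433,-.0432,.32],3.5)
E
```

```text
t 7.37 tcp [ 0.4849 -0.3437  0.3148] yaw -7.0 open 0.0293 F [-0.3 -0.3 -3.4] tilt [-0.0035  0.0029 -1.    ]
tool delta [-0.0882 -0.2919 -0.0041] rows 8 each [-0.011  -0.0365 -0.0005]
twist(rad, mod pi) -0.1833 deg -10.5
```

```bash
python3 -m creep '[[-0.015,-0.01,-0.003,0,255],[-0.023,-0.03,0,0,255],[-0.023,-0.033,0,0,255],[-0.02,-0.035,0,0,255],[-0.007,-0.035,0,0,255],[0,-0.035,0,0,255],[0,-0.035,0,0,255],[0,-0.035,0,0,255],[0,-0.028,0,0,255],[0,-0.016,0,0,255],[0,0,0,-0.09,255],[0,0,0,-0.09,255]]'; python3 -m creep '[[0,0,0,0,255],[0,0,0,0,255]]'
python3 - <<'E'
from h import *
save('wrist','w7.png');save('side','s7.png');save('top','t7.png')
goto([.433,-.0432,.32],3.5)
print(tip_of('side','large_grip'),tip_of('side','hook_tip'))
p=camera_params('wrist')
print('tip px',proj(p,(.493,-.0391,.281)))
E
```

```text
t: 8.37
tool_pos: [0.4331, -0.0423, 0.3185]
orientation: [-3.139, -0.101, 0.006]
force: [-0.1, 0.2, -2.8]
opening: 0.0293
t: 8.53
tool_pos: [0.4333, -0.0436, 0.3191]
orientation: [-3.14, -0.087, 0.005]
force: [-0.2, -0.6, -2.6]
opening: 0.0294
t 8.68 tcp [ 0.4337 -0.044   0.3202] yaw 3.15 open 0.029 F [ 0.6 -0.7 -3. ] tilt [-1.3e-03  3.0e-04 -1.0e+00]
tool delta [-0.0006 -0.0008  0.0002] rows 1 each [-0.0006 -0.0008  0.0002]
twist(rad, mod pi) -0.0061 deg -0.35
[{'pixel': [156.7, 156.2], 'confidence': 0.89}] [{'pixel': [188.5, 170.7], 'confidence': 0.65}]
tip px [254.2225625  135.15992746]
```

View pics/w7.png

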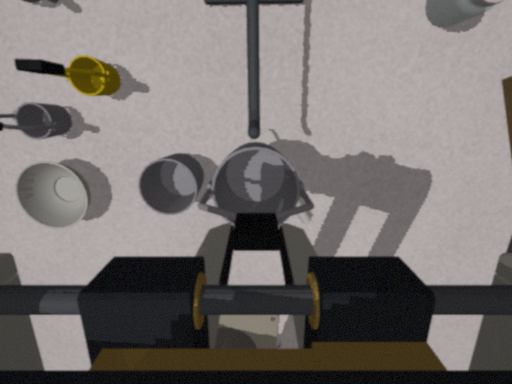

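View pics/s7.png

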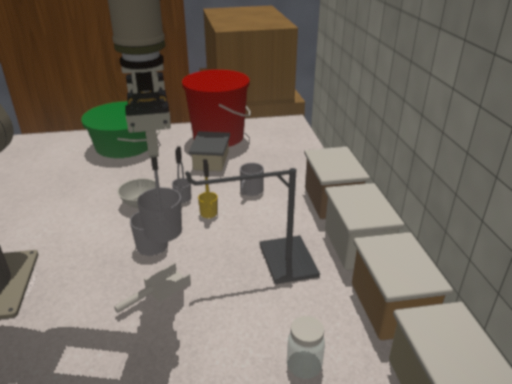

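```bash
python3 - <<'E'
from h import *
p=camera_params('side');o,d=ray(p,(156.7,156.2));k=(-.044-o[1])/d[1];print(o+k*d)
o,d=ray(p,(188.5,170.7));k=(-.039-o[1])/d[1];print(o+k*d)
goto([.6526,-.0298,.32],3.5)
E
```

```text
[ 0.43891654 -0.044       0.32253101]
[ 0.49785359 -0.039       0.28152767]
t 8.78 tcp [ 0.4338 -0.044   0.3207] yaw 3.2 open 0.0294 F [-0.2  0.7 -2.5] tilt [-5.e-04  2.e-04 -1.e+00]
tool delta [ 0.2192 -0.002   0.0006] rows 6 each [ 0.0365 -0.0003  0.0001]
twist(rad, mod pi) -0.0053 deg -0.3
```

```bash
python3 -m creep '[[0.01,0,0,-0.005,255],[0.02,0,0,0,255],[0.02,0,0,0,255],[0.02,0,0,0,255],[0.02,0,0,0,255],[0.01,0,0,0,255],[0,0,0,0,255]]'
python3 - <<'E'
from h import *
save('side','s8.png');goto([.6526,-.0298,.32],3.5)
E
```

```text
t: 9.37
tool_pos: [0.5351, -0.0377, 0.3201]
orientation: [-3.14, -0.097, 0.001]
force: [0.6, -0.2, -3.7]
opening: 0.029
t 9.42 tcp [ 0.5341 -0.0377  0.3203] yaw 3.55 open 0.0293 F [-0.4 -0.  -2.4] tilt [-1.4e-03  2.0e-04 -1.0e+00]
tool delta [ 1.188e-01 -5.000e-04  1.000e-04] rows 3 each [ 0.0396 -0.0002  0.    ]
twist(rad, mod pi) 0.0009 deg 0.05
```

View pics/s8.png

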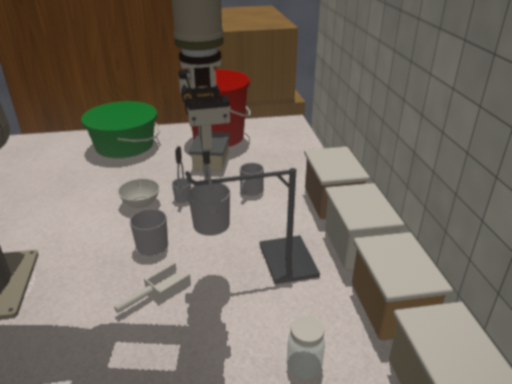

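```bash
python3 -m creep '[[0.015,0,0,0,255],[0.025,0,0,0,255],[0.025,0,0,0,255],[0.025,0,0,0,255],[0.02,0,0,0,255],[0.009,0,0,0,255],[0,0,0.01,0,255],[0,0,0.012,0,255],[0,0,0.01,0,255],[0,0,0,0,255],[0,0,0,0,255]]'
python3 - <<'E'
from h import *
save('side','s9.png');save('wrist','w9.png');goto([.6526,-.0298,.278],3.5)
E
```

```text
t: 10.33
tool_pos: [0.651, -0.0301, 0.2875]
orientation: [-3.14, -0.098, 0.005]
force: [0.1, -0.4, -2.2]
opening: 0.0294
t 10.43 tcp [ 0.6522 -0.0302  0.2896] yaw 3.59 open 0.0293 F [ 0.1 -1.2 -2.6] tilt [ 5.e-04 -1.e-04 -1.e+00]
tool delta [ 0.0005 -0.0003  0.0116] rows 1 each [ 0.0005 -0.0003  0.0116]
twist(rad, mod pi) 0.0015 deg 0.09
```

View pics/s9.png

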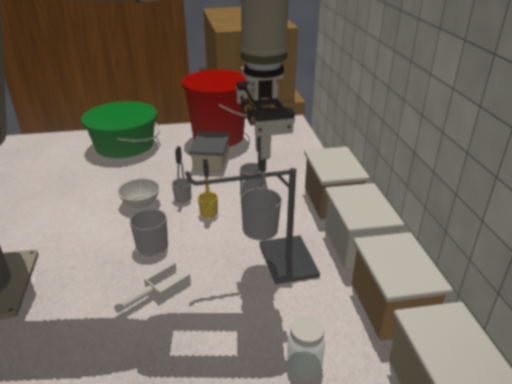

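View pics/w9.png

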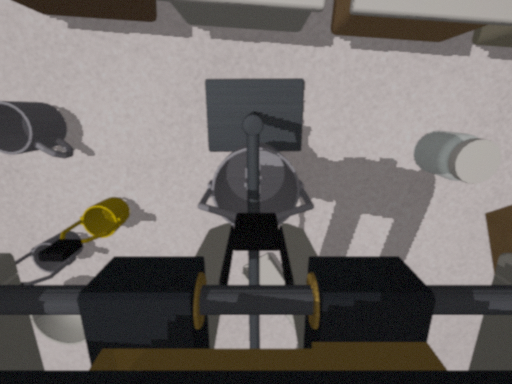

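Well aligned: the arm passes centrally under the block, and the post top is at (253,125). Lower until the load transfers.

```bash
python3 -m creep '[[0,0,0.006,0,255],[0,0,0.003,0,255],[0,0,0,0,255],[0,0,0,0,255]]';python3 -m creep '[[0,0,0.002,0,255],[0,0,0,0,255],[0,0,0,0,255]]'
```

```text
t: 10.77
tool_pos: [0.6523, -0.0301, 0.2797]
orientation: [-3.14, -0.099, 0.001]
force: [0.6, -0.4, -3.4]
opening: 0.0289
t: 11.02
tool_pos: [0.6528, -0.0301, 0.2787]
orientation: [3.14, 0.099, 0.002]
force: [0.1, -0.0, 0.1]
opening: 0.0291
```

```bash
python3 -m creep '[[0,0,0,0,80],[0,0,0,0,80],[0,0,0,0,80],[0,0,0,0,80],[0,0,0,0,80],[0,0,0,0,80],[0,0,0,0,80],[0,0,0,0,80],[0,0,-0.01,0,80],[0,0,-0.03,0,80],[0,0,-0.04,0,80],[0,0,-0.03,0,80]]'
python3 - <<'E'
from h import *
save('side','s10.png');save('wrist','w10.png');goto([.47,.29,.30])
print([(d['pixel'],d['confidence']) for d in tip_of('side','small_grip')])
E
```

```text
t: 12.02
tool_pos: [0.6522, -0.0301, 0.3913]
orientation: [3.14, 0.099, 0.002]
force: [0.9, -0.3, 1.7]
opening: 0.0637
t 12.12 tcp [ 0.6541 -0.0303  0.397 ] yaw 3.6 open 0.0636 F [0.8 0.1 1.2] tilt [ 0.0119 -0.0015 -0.9999]
tool delta [-0.1648 -0.3314  0.0943] rows 10 each [-0.0165 -0.0331  0.0094]
[([176.9, 153.8], 0.78), ([207.3, 168.3], 0.77)]
```

View pics/s10.png

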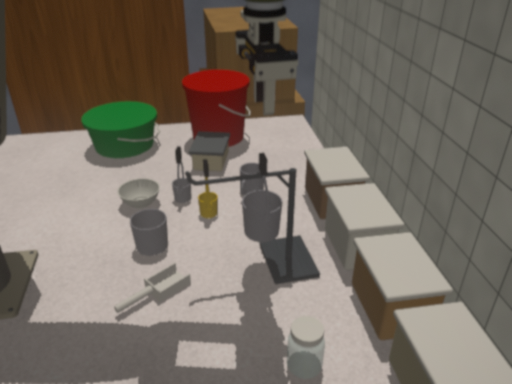

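View pics/w10.png

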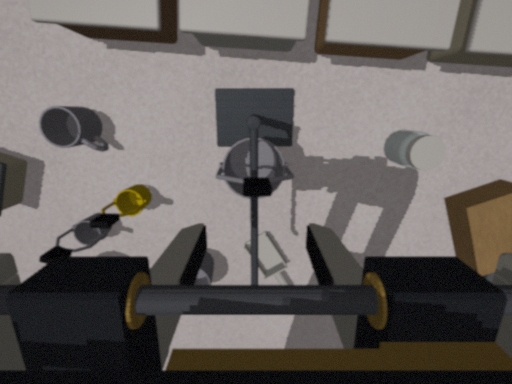

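```bash
python3 - <<'E'
from h import *
goto([.43,.27,.30])
E
python3 -m creep '[[-0.015,-0.02,0,0,0],[-0.022,-0.033,0,0,0],[-0.022,-0.033,0,0,0],[-0.022,-0.033,0,0,0],[-0.022,-0.033,0.01,0,0],[-0.022,-0.033,0.015,0,0],[-0.022,-0.033,0.015,0,0],[-0.022,-0.033,0.015,0,0],[-0.022,-0.033,0.02,0,0],[-0.015,-0.029,0.018,0,0],[0,0,0,0,0],[0,0,0,0,0]]'
python3 - <<'E'
from h import *
save('wrist','w11.png');p=camera_params('wrist');np.save('w11p.npy',p,allow_pickle=True);goto([.43,.27,.30])
for d in tip_of('wrist','small_grip'):print(d['pixel'],d['confidence'],atz(p,d['pixel'],.145))
E
```

```text
t 12.17 tcp [ 0.6538 -0.0302  0.3935] yaw 3.6 open 0.0634 F [-0.  -0.2 -0.4] tilt [ 0.008 -0.001 -1.   ]
tool delta [-0.2052 -0.3138  0.0914] rows 10 each [-0.0205 -0.0314  0.0091]
t: 13.17
tool_pos: [0.4281, 0.2664, 0.295]
orientation: [3.138, 0.104, -0.005]
force: [-0.3, -0.3, -0.2]
opening: 0.093
t 13.22 tcp [0.4294 0.2657 0.2963] yaw 3.69 open 0.0929 F [-0.3  0.2 -0.3] tilt [-0.0013 -0.0012 -1.    ]
tool delta [ 0.0008 -0.0043 -0.0037] rows 1 each [ 0.0008 -0.0043 -0.0037]
[311.7, 75.4] 0.94 [0.54605047 0.21279124 0.145     ]
[226.9, 136.4] 0.9 [0.47493712 0.30234655 0.145     ]
```

View pics/w11.png

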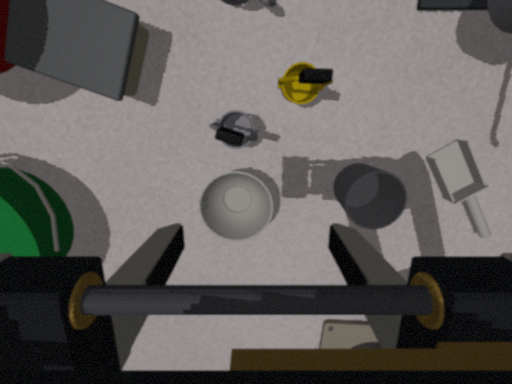

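```bash
python3 - <<'E'
import cv2
a=cv2.imread('pics/w11.png');cv2.imwrite('pics/w11c.png',cv2.resize(a[95:165,195:295],(800,560),interpolation=cv2.INTER_CUBIC))
E
```

```text
(no output)
```

View pics/w11c.png

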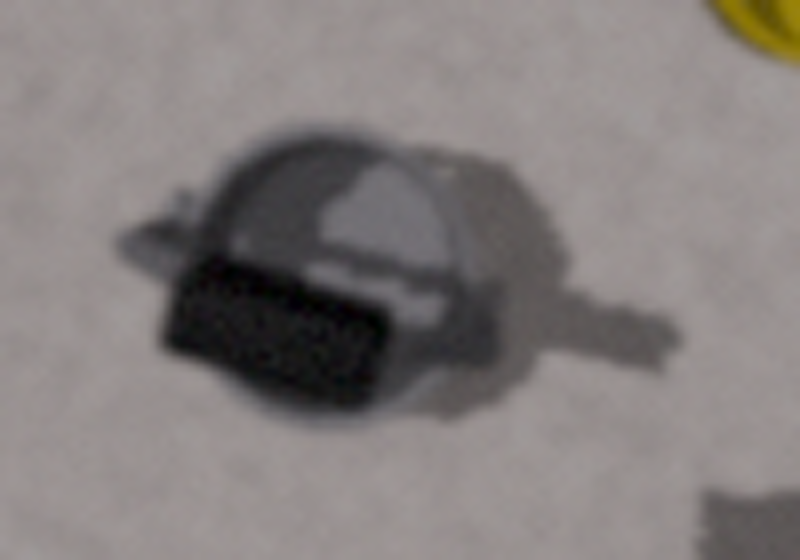

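```bash
cat > fit.py <<'E'
from h import *
from scipy.optimize import least_squares
E
python3 - <<'E'
from h import *
p=np.load('w11p.npy',allow_pickle=True).item()
px=lambda x,y:(195+x/8,95+y/8)
for (u,v,z) in [((165,345),(375,410),.165),((205,255),(390,310),.13),((125,245),(497,335),.095)]:
    a=atz(p,px(*u),z);b=atz(p,px(*v),z);d=a-b;print(np.linalg.norm(d),np.degrees(np.arctan2(d[1],d[0])),(a+b)/2)
E
```

```text
0.02961636603554035 76.46291937401624 [0.47087869 0.29817158 0.165     ]
0.028614924549353816 77.31146840270793 [0.48098376 0.29765958 0.13      ]
0.06269503750869024 80.24424257965131 [0.4771177  0.29796506 0.095     ]
```

```bash
python3 - <<'E'
from h import *
goto([.4768,.2975,.26],-12)
E
```

```text
t 13.27 tcp [0.4303 0.2653 0.2972] yaw 3.61 open 0.0931 F [ 0.1 -0.3  0.9] tilt [ 1.e-04 -6.e-04 -1.e+00]
tool delta [ 0.0484 -0.0293  0.0372] rows 2 each [ 0.0242 -0.0146  0.0186]
twist(rad, mod pi) 0.2724 deg 15.61
```

```bash
python3 -m creep '[[0.02,-0.012,0.01,0,70],[0.02,-0.012,0.02,0,70],[0.0084,-0.0053,0.007,0,70],[0,0,0,0.1,70],[0,0,0,0.1,70],[0,0,0,0.0724,70],[0,0,0,0,70],[0,0,0,0,70]]'
python3 - <<'E'
from h import *
save('wrist','w12.png');p=camera_params('wrist');goto([.4768,.2975,.143],-12)
X=np.array([.4768,.2975,0]);a=np.radians(-12);u=np.array([np.cos(a),np.sin(a),0]);v=np.array([-u[1],u[0],0])
for z,s in [(.165,-.006),(.125,.006)]: print([proj(p,X+u*s+v*k+[0,0,z]).round(1) for k in(.015,-.015)])
E
```

```text
t: 13.93
tool_pos: [0.4778, 0.297, 0.2607]
orientation: [-3.124, 0.328, -0.001]
force: [-0.4, 0.2, 0.6]
opening: 0.0671
t 13.98 tcp [0.4775 0.2972 0.2606] yaw -11.95 open 0.0674 F [-0.  -0.8 -0.5] tilt [ 8.e-04  2.e-04 -1.e+00]
tool delta [-8.000e-04 -1.000e-04  1.176e-01] rows 3 each [-0.0003 -0.      0.0392]
twist(rad, mod pi) 0.0009 deg 0.05
[array([241.4, 196.2]), array([271. , 196.2])]
[array([243.1, 175.7]), array([269.4, 175.7])]
```

View pics/w12.png

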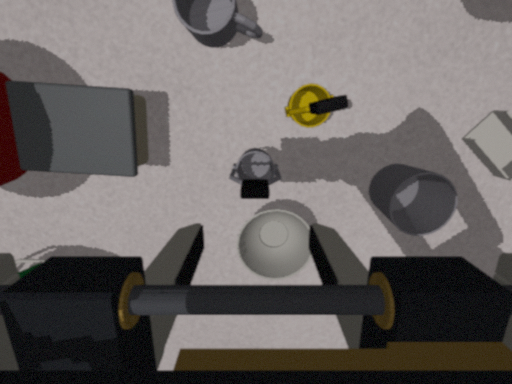

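```bash
python3 -m creep '[[0,0,0.025,0,75],[0,0,0.03,0,75],[0,0,0.03,0,75],[0,0,0.025,0,75],[0,0,0.008,0,75],[0,0,0,0,75],[0,0,0,0,75]]'
python3 - <<'E'
from h import *
save('wrist','w13.png');p=camera_params('wrist');goto([.4768,.2975,.143],-12)
X=np.array([.4768,.2975,0]);a=np.radians(-12);u=np.array([np.cos(a),np.sin(a),0]);v=np.array([-u[1],u[0],0])
for z,s in [(.165,-.006),(.125,.006)]: print([proj(p,X+u*s+v*k+[0,0,z]).round(1) for k in(.015,-.015)])
E
```

```text
t: 14.57
tool_pos: [0.477, 0.298, 0.1431]
orientation: [-3.124, 0.328, -0.001]
force: [0.5, -0.1, 1.4]
opening: 0.0654
t 14.62 tcp [0.4777 0.2984 0.1442] yaw -11.98 open 0.0656 F [ 0.4  0.5 -0.2] tilt [ 0.0024  0.0012 -1.    ]
tool delta [-0.0007  0.0011  0.0012] rows 1 each [-0.0007  0.0011  0.0012]
twist(rad, mod pi) 0.0003 deg 0.02
[array([234. , 251.9]), array([282.3, 252. ])]
[array([237.8, 211.3]), array([278. , 211.3])]
```

View pics/w13.png

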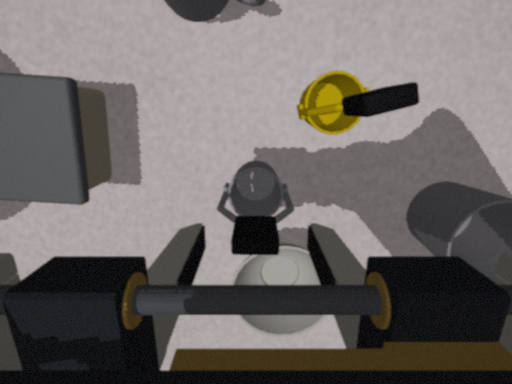

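```bash
python3 -m creep '[[0,0,0,0,255],[0,0,0,0,255],[0,0,0,0,255],[0,0,0,0,255],[0,0,0,0,255],[0,0,0,0,255],[0,0,0,0,255],[0,0,0,0,255],[0,0,0,0,255],[0,0,0,0,255],[0,0,0,0,255],[0,0,0,0,255]]' 45; python3 -m creep '[[0,0,0,0,255],[0,0,-0.01,0,255],[0,0,-0.02,0,255],[0,0,-0.03,0,255],[0,0,-0.035,0,255],[0,0,-0.035,0,255],[0,0,-0.03,0,255],[0,0,-0.017,0,255],[0,0,0,0,255],[0,0,0,0,255]]'
python3 - <<'E'
from h import *
save('wrist','w14.png');save('side','s14.png')
goto([.433,-.0432,.32],3.5)
E
```

```text
t: 15.62
tool_pos: [0.4766, 0.2981, 0.1422]
orientation: [-3.124, 0.329, -0.0]
force: [0.5, 0.4, 2.2]
opening: 0.0295
t: 16.45
tool_pos: [0.4769, 0.2982, 0.3198]
orientation: [-3.123, 0.329, -0.002]
force: [-0.5, -0.3, -1.9]
opening: 0.0292
t 16.55 tcp [0.4758 0.2977 0.3168] yaw -12.01 open 0.0291 F [-0.1 -0.7 -1.7] tilt [-0.0029 -0.0014 -1.    ]
tool delta [ 0.0291  0.3423 -0.0025] rows 9 each [ 0.0032  0.038  -0.0003]
twist(rad, mod pi) -0.2707 deg -15.51
```

View pics/w14.png

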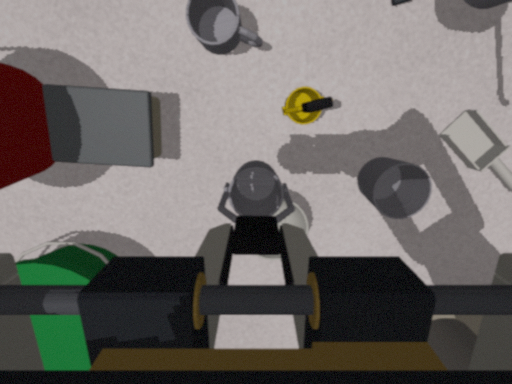

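View pics/s14.png

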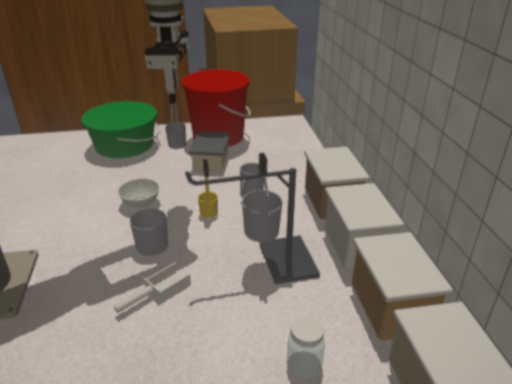

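```bash
python3 -m creep '[[-0.015,0.015,0,0,255],[-0.015,0.03,0,0,255],[-0.01,0.036,0,0,255],[0,0.036,0,0,255],[0.01,0.036,0,0,255],[0.01,0.036,0,0,255],[0.01,0.036,0,0,255],[0.01,0.036,0,0,255],[0.01,0.036,0,0,255],[0.01,0.025,0,0,255],[0.0091,0.0203,0,0,255],[0,0,0,0,255]]'; python3 -m creep '[[0,0,0,-0.09,255],[0,0,0,-0.09,255],[0,0,0,-0.09,255],[0,0,0,0,255],[0,0,0,0,255]]'
python3 - <<'E'
from h import *
goto([.433,-.0432,.318],3.5)
save('side','s15.png');save('wrist','w15.png')
p=camera_params('side')
for q in('small_grip','large_grip','hook_tip'):
  for r in tip_of('side',q):
    o,d=ray(p,r['pixel']);k=(-.04-o[1])/d[1];print(q,r['pixel'],r['confidence'],(o+k*d).round(4))
E
```

```text
t: 17.55
tool_pos: [0.433, -0.0462, 0.3163]
orientation: [3.123, -0.335, -0.007]
force: [-0.1, 0.3, -1.7]
opening: 0.0294
t: 17.97
tool_pos: [0.4331, -0.0422, 0.3175]
orientation: [-3.139, -0.091, 0.004]
force: [-0.5, -0.7, -1.9]
opening: 0.0296
t 17.97 tcp [ 0.4331 -0.0422  0.3175] yaw 3.33 open 0.0296 F [-0.5 -0.7 -1.9] tilt [-2.6e-03  7.0e-04 -1.0e+00]
tool delta [-0.0002  0.001  -0.0005] rows 1 each [-0.0002  0.001  -0.0005]
twist(rad, mod pi) -0.003 deg -0.17
small_grip [208.0, 165.4] 0.87 [ 0.5378 -0.04    0.2906]
large_grip [265.1, 164.5] 0.67 [ 0.6555 -0.04    0.2817]
hook_tip [185.7, 171.5] 0.79 [ 0.4921 -0.04    0.2808]
```

View pics/s15.png

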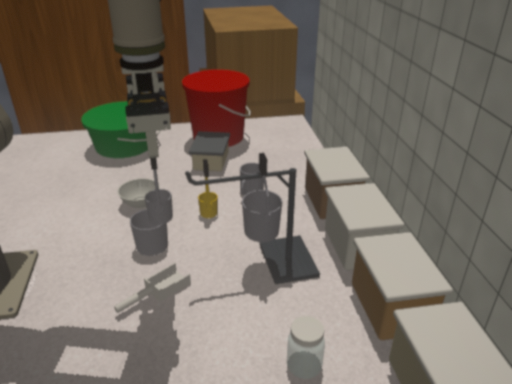

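View pics/w15.png

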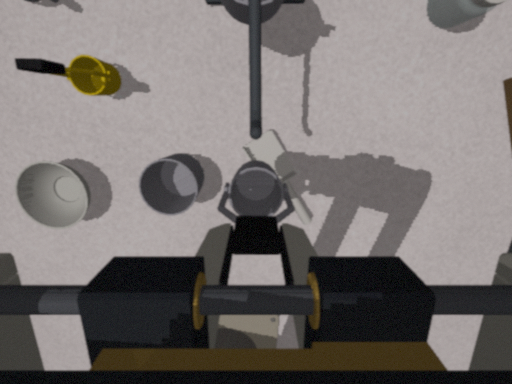

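```bash
python3 -m creep '[[0.01,0.0005,-0.001,-0.003,255],[0.018,0,0,0,255],[0.02,0,0,0,255],[0.02,0,0,0,255],[0.02,0,0,0,255],[0.02,0,0,0,255],[0.012,0,0,0,255],[0,0,0,0,255],[0,0,0,0,255]]'
python3 - <<'E'
from h import *
save('side','s16.png');goto([.5528,-.0359,.28],3.5)
E
```

```text
t: 18.97
tool_pos: [0.5534, -0.0356, 0.3195]
orientation: [-3.14, -0.099, 0.002]
force: [-0.2, -0.5, -2.0]
opening: 0.0295
t 19.02 tcp [ 0.5531 -0.0357  0.3198] yaw 3.61 open 0.0294 F [-0.7 -0.9  0.5] tilt [-1.e-03  1.e-04 -1.e+00]
tool delta [-0.0003  0.0002  0.0398] rows 1 each [-0.0003  0.0002  0.0398]
twist(rad, mod pi) 0.0019 deg 0.11
```

View pics/s16.png

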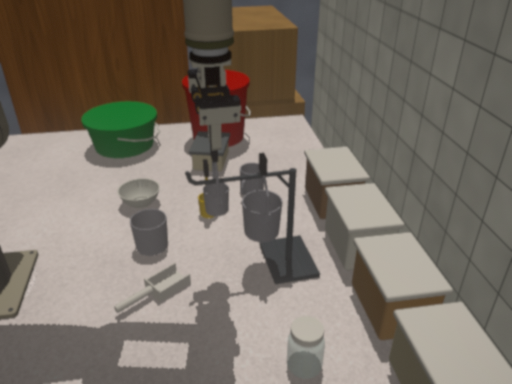

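```bash
python3 -m creep '[[0,0,0.008,0,255],[0,0,0.012,0,255],[0,0,0.01,0,255],[0,0,0.006,0,255],[0,0,0.003,0,255],[0,0,0,0,255],[0,0,0,0,255]]'; python3 -m creep '[[0,0,0.003,0,255],[0,0,0,0,255],[0,0,0,0,255]]'
```

```text
t: 19.6
tool_pos: [0.5534, -0.0358, 0.281]
orientation: [3.14, 0.099, -0.0]
force: [-0.2, -0.0, -1.1]
opening: 0.0294
t: 19.85
tool_pos: [0.5536, -0.0357, 0.2782]
orientation: [3.14, 0.1, 0.0]
force: [0.2, -1.2, -1.5]
opening: 0.0295
```

```bash
python3 -m creep '[[0,0,0.0015,0,255],[0,0,0,0,255],[0,0,0,0,255]]'; python3 -m creep '[[0,0,0.001,0,255],[0,0,0,0,255],[0,0,0,0,255]]'
```

```text
t: 20.1
tool_pos: [0.5536, -0.0357, 0.2765]
orientation: [-3.14, -0.1, 0.0]
force: [-0.3, -0.5, -0.4]
opening: 0.0295
t: 20.35
tool_pos: [0.5537, -0.0358, 0.2759]
orientation: [3.14, 0.1, 0.001]
force: [-0.3, -0.1, 1.0]
opening: 0.0292
```

Contact at the expected height; release and rise.

```bash
python3 -m creep '[[0,0,0,0,80],[0,0,0,0,80],[0,0,0,0,80],[0,0,0,0,80],[0,0,0,0,80],[0,0,0,0,80],[0,0,0,0,80],[0,0,0,0,80],[0,0,-0.01,0,80],[0,0,-0.03,0,80],[0,0,-0.04,0,80],[0,0,-0.03,0,80]]'; python3 -m creep '[[-0.02,0,-0.01,0,80],[-0.03,0,-0.01,0,80],[-0.03,0,0,0,80],[-0.03,0,0,0,80],[-0.03,0,0,0,80],[-0.01,0,0,0,80],[0,0,0,0,80],[0,0,0,0,80]]'
python3 - <<'E'
from h import *
save('side','s17.png');save('wrist','w17.png');p=camera_params('side')
for q in('small_grip','large_grip'):
  for r in tip_of('side',q):
    o,d=ray(p,r['pixel']);k=(-.033-o[1])/d[1];print(q,r['pixel'],r['confidence'],(o+k*d).round(4))
E
```

```text
t: 21.35
tool_pos: [0.5533, -0.0357, 0.3888]
orientation: [3.14, 0.1, 0.002]
force: [1.6, 0.3, 1.6]
opening: 0.0638
t: 22.02
tool_pos: [0.4039, -0.0453, 0.4068]
orientation: [3.139, 0.099, 0.004]
force: [0.1, -0.9, -0.6]
opening: 0.0637
small_grip [204.8, 168.1] 0.81 [ 0.5313 -0.033   0.2811]
small_grip [214.0, 168.3] 0.77 [ 0.5501 -0.033   0.2788]
large_grip [263.5, 162.6] 0.66 [ 0.6534 -0.033   0.2826]
```

View pics/s17.png

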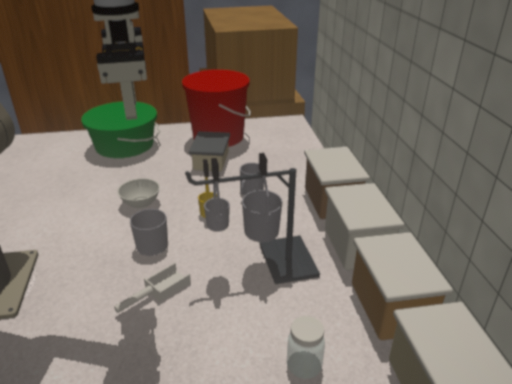

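View pics/w17.png

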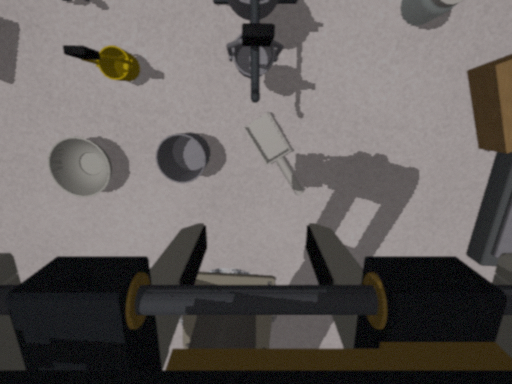

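```bash
python3 -m creep '[[0,0,0,0,80],[0,0,0,0,80],[0,0,0,0,80],[0,0,0,0,80],[0,0,0,0,80],[0,0,0,0,80],[0,0,0,0,80],[0,0,0,0,80],[0,0,0,0,80],[0,0,0,0,80]]'
python3 - <<'E'
from h import *
a=cv2.imread('pics/s17.png');save('side','s18.png');b=cv2.imread('pics/s18.png')
print(np.abs(a.astype(int)-b)[140:260,180:300].mean(), np.abs(a.astype(int)-b)[300:,200:].mean())
save('top','t18.png')
cv2.imwrite('pics/s18c.png',cv2.resize(b[140:260,170:310],(700,600),interpolation=cv2.INTER_CUBIC))
E
```

```text
t: 23.05
tool_pos: [0.4038, -0.0453, 0.4056]
orientation: [3.14, 0.1, 0.0]
force: [1.1, -0.0, 0.1]
opening: 0.0638
0.5192361111111111 0.47954822954822957
```

View pics/s18c.png

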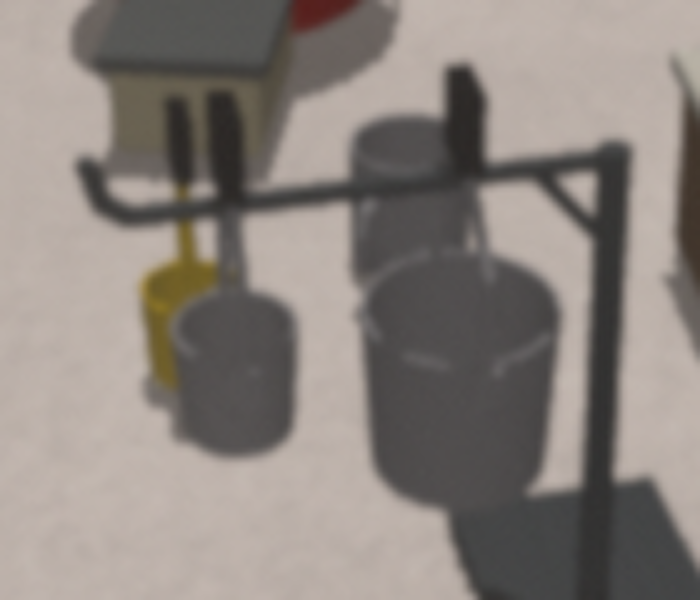

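View pics/t18.png

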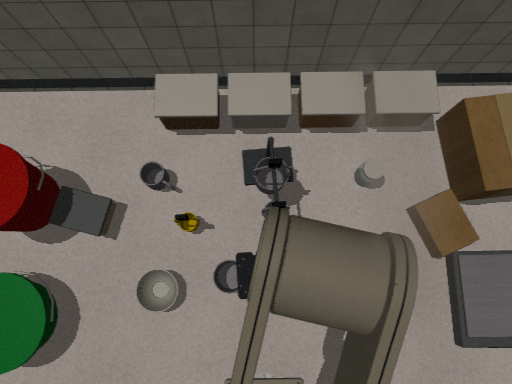

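Both pails hang freely and do not move. The yellow one is untouched. I'm handing in.

```bash
python3 -c "
from plant import *
print(close_job())"
```

```text
the job is handed in; nothing more can be done
None
```

Both pails are on the hook and the job is handed in, about 23 s into the 70 s allowed. I hung the larger one first, about 65 mm in front of the post. The smaller one then went about 165 mm in front, towards the tip, and the gripper was withdrawn clear of both.

- **Hanging:** In the last side picture both bails lie over the arm with a gap between the pails. The block heights measured 0.279 to 0.283 m, against 0.278 m expected. Comparing pictures one second apart showed only image noise, so nothing was swinging.
- **Forces:** The readings I saw stayed at about 6 N or less.
- **Other objects:** The yellow look-alike stayed where it was.
- **What went wrong:** On the larger pail I lifted before the fingers had closed. They came up empty and the pail was not disturbed, so I repeated the grasp with a longer wait.
- **Checks that disagreed:** In the side view the small-grip network also reported the yellow pail, and at one point gave only that one. I told them apart by position and by looking at the pictures.

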